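Tip the nuts from the scoop into the flip-top jar

TASK

Put away the five steel nuts: carry the scoop to the open jar, tip it so that all the nuts slide down it into the jar (pour them, do not handle them with the fingers), then set the empty scoop back flat on the middle of the rubber mat and close the jar's lid fully. Leave the jar standing where it is, and do not knock over or shift the other things on the bench.

Things in the scene. Friction and masses are not known exactly. Their poses are not given: they have to be found in the camera images.
- scoop: Sheet-metal pouring scoop holding the nuts, 0.3 kg: straight U channel 200 mm long, 49 wide (44 inside), 2.5 mm sheet, walls 34 high (20 over the front 60 mm). Origin: centre of the underside; z up, +x towards the open spout (lip at x +100); back closed. Balances under its red grip. Oily: nuts start to slide at 16 to 23 deg of tilt and run faster when steeper; tipped slowly to 40 deg it empties.
- scoop_lip (a point): middle of the spout's lip, on the channel floor: 100 mm ahead of the scoop's origin (+x), 2.5 mm above its underside
- scoop_grip (a point): centre of the scoop's red grip: a bar 96 mm long along the scoop's x, 18 wide, 26 high, 80.5 mm above the scoop's underside and 20 mm behind its origin. Pinch it across its width from above; its ends are carried by steel straps (68 to 74 mm apart inside), and 33 mm are free between the channel walls and its underside.
- mat: black rubber mat 240 x 240 x 3 mm fixed to the bench, the scoop's place; origin at the centre of its underside
- nut0: steel hex nut, 24 mm across flats, 27.7 mm across corners, 13 mm high, about 33 g, lying flat in the scoop; origin at the centre of its underside
- nut1: steel hex nut, 24 mm across flats, 27.7 mm across corners, 13 mm high, about 33 g, lying flat in the scoop; origin at the centre of its underside
- nut2: steel hex nut, 24 mm across flats, 27.7 mm across corners, 13 mm high, about 33 g, lying flat in the scoop; origin at the centre of its underside
- nut3: steel hex nut, 24 mm across flats, 27.7 mm across corners, 13 mm high, about 33 g, lying flat in the scoop; origin at the centre of its underside
- nut4: steel hex nut, 24 mm across flats, 27.7 mm across corners, 13 mm high, about 33 g, lying flat in the scoop; origin at the centre of its underside
- jar: clear flip-top jar, loose, about 0.42 kg, 90 mm across up to 88 mm high, narrowing to a neck with blue collar (79 mm across), rim 118 mm above the bench, bottom 6 mm thick. Origin: centre of its underside; z up; the lid's hinge is on its +x side, its open front is -x.
- jar_mouth (a point): centre of the jar's round mouth at rim height (118 mm above its underside); clear diameter 64 mm
- jar_hinge (a point): middle of the lid's hinge, 42.5 mm from the jar's axis on its +x side, 119 mm above its underside; the hinge line is the jar's y
- jar_lid (a joint): the jar's blue lid, a disc 77 mm across, 5 mm thick, with a thumb tab. 0 = closed flat on the mouth, grows as it opens, 1.57 = standing upright, at most 2.2 (leaning back, away from the mouth). Light friction (about 0.016 N m) holds it wherever it is left: push it well past upright, then press it down all the way; under 1 N at its edge moves it.
- lid_tab (a point): end of the lid's thumb tab, 89 mm from the hinge line (closed: at the jar's front, its upper face 125 mm above the bench)
- spray_can: red spray can, 65 mm diameter, 196 mm high, upright beside the jar; origin centre of underside
- oil_bottle: grey oil bottle with orange nozzle, 60 mm diameter, 205 mm high, upright on the jar's other side; origin centre of underside
- elbow: galvanised pipe elbow lying on the bench, about 60 x 60 x 38 mm; origin under its corner
- ptfe_roll: white roll of thread tape, 60 mm diameter, 14 mm high, lying flat; origin centre of underside
- wrench: steel wrench lying on the bench at the back
- nipple: short steel pipe, 27 mm diameter, 75 mm high, standing upright at the back; origin centre of underside
- screwdriver: screwdriver with red handle lying on the bench at the back

How it is judged:
By the outcome, as a careful person would: the job done as asked, in the order asked, and still so for the second after the job is handed in, with the robot touching nothing.
It also fails if it takes over 72 s, if anything falls off the work surface, if the arm or the gripper's body presses on something with over 40 N, if the wrist force passes 120 N, or if a joint passes its speed limit or range.

ROBOT

A 6-joint arm with a two-finger parallel gripper is mounted at the origin on the work surface. World frame = base frame: x ahead of the robot, y to its left, z up, the work surface at z = 0. Lengths are in m, angles in rad, forces in N, time in s.
With the tool pointing down it reaches from about 0.325 to 0.85 m from the base axis. Payload 4.4 kg.
Tool frame: the origin (TCP) lies at the very end of the fingers, on their centre line; the grasp point (between the pads) lies 19 mm behind it (robot.tcp_to_grasp is the distance from the TCP to the grasp point, in m); z points along the fingers, y is the line along which they close (so a half turn about z gives the same grasp; the last joint's range is limited). The gripper opens to 94 mm and grips with 3 to 60 N. Pads are 16 mm wide; open, the fingers measure 119 mm over their backs; the gripper's body (75 mm by 177 mm) begins 78 mm behind the grasp point.
Start: joints at [1.139, 0.207, 1.542, -0, 1.393, -0.15], TCP at [0.16, 0.552, 0.205] pointing down, gripper open.
Joint ranges: [-2.73, 2.73], [-0.86, 2.22], [0.23, 2.46], [-1.11, 4.25], [0.08, 2.63], [-2.82, 2.82]. Speed limits (rad/s): [2.79, 2.79, 3.14, 3.14, 3.14, 3.14].

INTERFACE

Orientations are given as a unit quaternion [w, x, y, z].
In Python, from rig import robot gives the robot as it stands.
- The arm moves only by the tool shift_gripper, called after "Request:" as a command line: name --argument value ..., lists and objects as JSON in quotes. Schema: {"type":"object","properties":{"moves":{"type":"array","items":{"type":"object","properties":{"rx":{"type":"number"},"ry":{"type":"number"},"rz":{"type":"number"},"tx":{"type":"number"},"ty":{"type":"number"},"tz":{"type":"number"},"finger_gap":{"type":"number"}},"additionalProperties":false,"required":["finger_gap"]},"minItems":1,"maxItems":8},"grip_force":{"type":"number"},"only":{"type":"string"},"quiet":{"type":"boolean"},"lines":{"type":"string"}},"required":["moves"],"additionalProperties":false}. moves is a list of rows, 1 to 8 of them, each an object with the fields rx, ry, rz (a rotation vector in rad), tx, ty, tz (the shift in m), finger_gap (the finger opening in m); a field left out counts as zero (the opening has to be given); each row shifts and turns the commanded pose from where the row before left it, along the tool's axes as they then stand; what a row does not reach is not made up. A row lasts 1/8 s, in which the tool goes at most 0.0625 m and 0.188 rad, less where a joint would pass 70% of its speed; a pose out of reach is approached as far as the arm can. The fingers move at their own pace and stop on an object; grip_force is the grip in N (left out, the last holds). Time passes only in rows, so rows that do not move let the fingers close. The tool returns the time, the measured TCP pose, the force, the opening and the grip force at its end. only (a regular expression) keeps the lines of the reply that match it, lines (a string "A,B") keeps lines A to B, and quiet returns only ok. Input that does not fit is refused with a message, and nothing moves.
- robot.state(): the state, without advancing time (a new reading comes with each control period).
- robot.grab_frame(name): name is "scene" or "top"; returns the picture (400x640x3 uint8, red, green, blue); there is no depth.
- robot.camera_info(name): a dict with "fx", "fy", "cx", "cy" (pixels), "dist_coeffs" ([k1, k2, p1, p2, k3] as OpenCV has them; the pictures are not rectified), "origin" and "rotation" of the camera in the world. Camera axes: x right, y up, looking along -z (the intrinsics and any distortion apply to the point x, -y, -z); pixel columns grow to the right and rows downward; lengths in m; the calibration is good to about 2 mm. A picture is of the moment at which its call begins. camera_info takes no time and is no camera call.
- robot.job_done(): hands the job in; it is judged then, once.
The state is a dict: "t": time; "qpos": joint angles; "qvel": joint speeds; "tau": joint torques, N m; "ee_pos": TCP position; "tcp_rot": TCP orientation; "ft_force": force on the tool from outside, world axes, zero at the start; "wrist_torque": the same for the moment, N m; "opening": finger opening in m; "grasp_force": force on a finger pad.
Only numpy, scipy, OpenCV 4.12 (cv2) and the standard library are available. Lean on these libraries where they do the work, as an engineer would, in place of code of your own. Each camera call takes 0.05 s, during which the arm holds its last target. There are 200 camera calls.

## Working session

There is one attempt and no reset: what is moved stays moved. The work goes in short steps, Python scripts to look and compute and a tool call to move; the robot and the scene stay as the last step left them, time stands still between calls to the robot, and variables do not carry over. Pictures are saved under pics/ and viewed, at most 14 in all, crops included, and the job is handed in when it is done.

```bash
ls; mkdir -p pics
```

Run:
```python
from rig import robot
import cv2
for n in("scene","top"):
    i=robot.camera_info(n);print(n,i)
    cv2.imwrite(f"pics/{n}0.png",robot.grab_frame(n)[:,:,::-1])
print(robot.state(),robot.tcp_to_grasp)
```

```text
pics
rig.py
scene {'fx': 472.476561348239, 'fy': 472.476561348239, 'cx': 309.7281005369974, 'cy': 199.9946320156649, 'dist_coeffs': array([-0.12246863,  0.        ,  0.        ,  0.        ,  0.        ]), 'origin': array([1.19204442, 0.42130651, 0.71266741]), 'rotation': array([0.40624288, 0.19630281, 0.38810082, 0.80362285])}
top {'fx': 449.6105096571465, 'fy': 449.6105096571465, 'cx': 322.5525837772057, 'cy': 205.2030948567757, 'dist_coeffs': array([-0.10602465,  0.        ,  0.        ,  0.        ,  0.        ]), 'origin': array([ 0.51150617, -0.0265528 ,  1.14559049]), 'rotation': array([ 0.71277095,  0.02058239, -0.01734938, -0.70088011])}
{'t': 0.1, 'qpos': array([ 1.13849703e+00,  2.07332708e-01,  1.54277849e+00,  5.38865403e-06,
        1.39351640e+00, -1.50479822e-01]), 'qvel': array([ 0.00099191, -0.00143272, -0.00329827,  0.00050749,  0.00182127,
       -0.00030883]), 'tau': array([ 3.24689991e-04, -3.71860564e+01, -2.82295561e+01,  7.01076142e-02,
        3.09392321e-02, -2.32481580e-05]), 'ee_pos': array([0.15960215, 0.55165532, 0.20442357]), 'tcp_rot': array([-2.94843566e-04,  1.40444296e-01,  9.90088059e-01, -9.73822065e-04]), 'ft_force': array([0.25922714, 0.09573773, 0.03640657]), 'wrist_torque': array([ 0.00602872,  0.04927507, -0.01187355]), 'grasp_force': 0.0, 'opening': 0.09402256985100887} 0.0188
```

View pics/scene0.png

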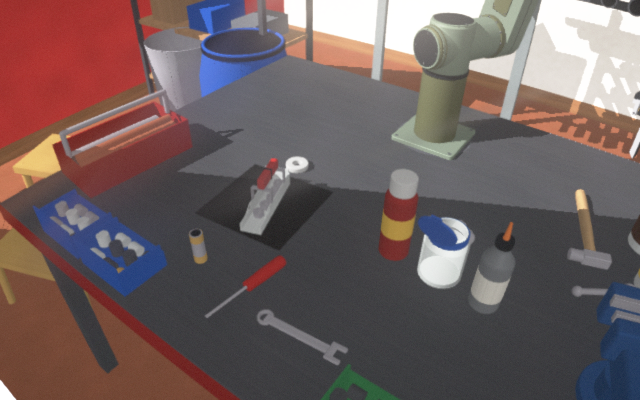

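View pics/top0.png

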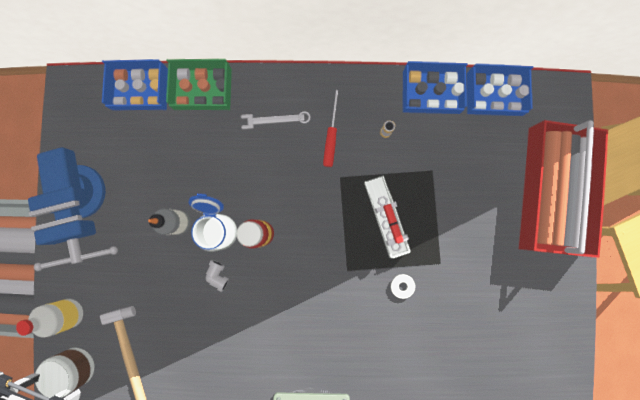

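Top view: up is +x, right is −y. The scoop is at about (388,217), with its spout at (374,183). The jar mouth is at (214,232), with the open lid and hinge at (207,205). The can is at (255,234), the bottle at (168,221), the elbow at (217,275) and the mat centre near (391,220). Next I'll measure these and look at an enlarged crop.

Create h.py:
```python
import numpy as np, cv2
from scipy.spatial.transform import Rotation as R
from rig import robot
def cam(n):
    i=robot.camera_info(n); q=i["rotation"]
    K=np.array([[i["fx"],0,i["cx"]],[0,i["fy"],i["cy"]],[0,0,1]])
    return K,i["dist_coeffs"],i["origin"],R.from_quat(q,scalar_first=True).as_matrix()
def ray(n,uv):
    K,d,o,M=cam(n)
    p=cv2.undistortPoints(np.float64(uv).reshape(-1,1,2),K,d)[:,0]
    return o,np.c_[p[:,0],-p[:,1],-np.ones(len(p))]@M.T
def plane(n,uv,z):
    o,r=ray(n,uv); return o+r*((z-o[2])/r[:,2])[:,None]
def proj(n,P):
    K,d,o,M=cam(n); c=(np.atleast_2d(P)-o)@M*[1,-1,-1]
    return cv2.projectPoints(c,np.zeros(3),np.zeros(3),K,d)[0][:,0]
def comps(n,im,lo,hi,amin=30):
    m=cv2.inRange(cv2.cvtColor(im,cv2.COLOR_RGB2HSV),np.array(lo),np.array(hi))
    c=cv2.findContours(m,cv2.RETR_EXTERNAL,cv2.CHAIN_APPROX_NONE)[0]
    return [x[:,0] for x in c if cv2.contourArea(x)>amin]
```

Run:
```python
from h import *
t=cv2.imread("pics/top0.png")[:,:,::-1]; s=cv2.imread("pics/scene0.png")[:,:,::-1]
for nm,im in(("top",t),("scene",s)):
  for lab,lo,hi in(("red",(0,150,90),(6,255,255)),("red2",(172,150,90),(180,255,255)),("blue",(105,120,40),(125,255,255)),("mat",(0,0,0),(180,255,34))):
    for c in comps(nm,im,lo,hi,80):
      r=cv2.minAreaRect(c); print(nm,lab,np.round(r[0]),np.round(r[1]),round(r[2]),cv2.contourArea(c))
a=cv2.resize(t[160:280,330:450],None,fx=4.5,fy=4.5,interpolation=cv2.INTER_CUBIC)
b=cv2.resize(t[180:300,140:200+80],None,fx=4.5,fy=4.5,interpolation=cv2.INTER_CUBIC)
b2=cv2.resize(t[180:300,140:280],None,fx=4.5*.55,fy=4.5,interpolation=cv2.INTER_CUBIC)
b=cv2.resize(t[185:295,145:285],None,fx=4.5*.55,fy=4.5*.55,interpolation=cv2.INTER_CUBIC)
a=cv2.resize(t[165:275,335:445],None,fx=4,fy=4,interpolation=cv2.INTER_CUBIC)
b=cv2.resize(t[190:300,180:265],None,fx=4,fy=4,interpolation=cv2.INTER_CUBIC)
cv2.imwrite("pics/z.png",np.hstack([a,b])[:,:,::-1])
```

```text
top red [ 24. 327.] [14. 15.] 90 168.5
top red [396. 233.] [18.  7.] 72 102.0
top red [390. 213.] [18.  7.] 72 105.0
top red [597. 192.] [ 17. 128.] 6 1634.5
top red [330. 146.] [ 9. 39.] 6 302.0
top red [550. 187.] [ 56. 130.] 8 2371.5
top blue [ 64. 232.] [17. 60.] 76 839.0
top blue [205. 208.] [24. 12.] 27 179.0
top blue [206. 201.] [34. 13.] 11 99.0
top blue [ 69. 185.] [73. 71.] 12 3209.5
top blue [467.  88.] [129.  50.] 2 6111.0
top blue [134.  84.] [49. 64.] 90 2982.0
scene red [150. 337.] [214.  13.] 38 2046.0
scene red [264. 273.] [12. 47.] 53 481.0
scene red [392. 248.] [28. 21.] 14 385.0
scene red [ 18. 226.] [53.  8.] 41 298.5
scene red [400. 208.] [31. 24.] 7 439.5
scene red [ 61. 153.] [23. 11.] 61 145.5
scene red [102. 129.] [13. 73.] 65 601.5
scene red [151.  31.] [12. 18.] 90 103.0
scene red [144.   8.] [18. 12.] 80 176.5
scene red [72. 74.] [148. 145.] 90 15837.0
scene blue [607. 341.] [116.  63.] 90 4191.0
scene blue [441. 233.] [53. 24.] 36 793.0
scene blue [114. 249.] [101.  62.] 39 4590.5
scene blue [ 50. 206.] [25. 48.] 33 380.5
scene blue [227.  63.] [38. 73.] 63 1270.0
scene blue [222.  30.] [70. 57.] 69 1470.5
```

View pics/z.png

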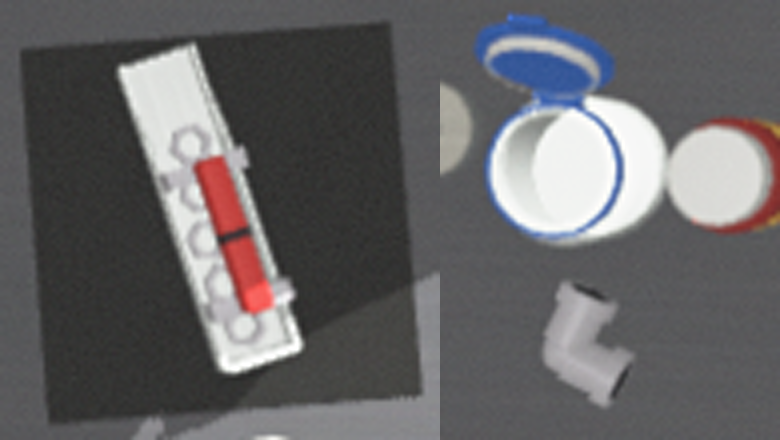

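The crop shows:
- **Scoop:** lip corners at crop (119,68) and (195,43), back corners at (225,374) and (302,347), grip centre mark at (234,238). All five nuts sit under the grip.
- **Jar:** blue collar centred at crop (555,171), hinge at about (557,100), lid tab at (524,18).

Add to h.py:
```python
A=lambda p:np.array([335,165])+(np.array(p)+.5)/4-.5
B=lambda p:np.array([180-110,190])+(np.array(p)+.5)/4-.5
```

Run:
```python
from h import *
np.set_printoptions(precision=4,suppress=True)
T=lambda uv,z:plane("top",uv,z)
m=T(A([(22,48),(388,23),(422,395),(50,422)]),.003);print("mat",m[:,:2].tolist(),m.mean(0), "sides",np.linalg.norm(m-np.roll(m,1,0),axis=1))
lip=T(A([(119,68),(195,43)]),.023); bk=T(A([(225,374),(302,347)]),.037)
print("lip",lip,"back",bk); l,b=lip.mean(0),bk.mean(0); d=l-b; print("len",np.linalg.norm(d[:2]),"yaw",np.arctan2(d[1],d[0]),"mid",(l+b)/2)
g=T(A([(209,158),(234,238),(260,307)]),.0965);print("grip",g)
# red contours in top, all
t=cv2.imread("pics/top0.png")[:,:,::-1]
c=[c for c in comps("top",t,(0,150,90),(6,255,255),50) if 380<c[:,0].mean()<405]
p=np.vstack(c);r=cv2.minAreaRect(p);print("redrect",r);bx=T(cv2.boxPoints(r),.0965);print(bx,bx.mean(0))
M=T(B([(555,171)]),.117)[0];print("mouth",M)
e=T(B([(487,171),(624,171),(555,105),(555,240)]),.117);print(e)
H=T(B([(557,100)]),.119)[0];print("hinge",H,H-M,"yaw",np.arctan2(*(H-M)[1::-1]))
for nm,uv,z in(("can",B([(718,176)]),.196),("bottle cap",[(153,221)],.205),("elbow",B([(565,350)]),.02),("roll",[(403,287)],.014)):print(nm,T(uv,z))
s=cv2.imread("pics/scene0.png")[:,:,::-1]
cv2.imwrite("pics/s1.png",cv2.resize(np.hstack([s[150:245,235:315],s[205:300,375:480]]),None,fx=4,fy=4,interpolation=cv2.INTER_CUBIC)[:,:,::-1])
```

```text
mat [[0.6466758986259227, -0.06445719990728715], [0.6671662821955487, -0.29968089537953374], [0.429414548108916, -0.32284826170087727], [0.40931523772102385, -0.0857830077418284]] [ 0.5381 -0.1932  0.003 ] sides [0.2383 0.2361 0.2389 0.2379]
lip [[ 0.6327 -0.1248  0.023 ]
 [ 0.6494 -0.1725  0.023 ]] back [[ 0.4434 -0.1914  0.037 ]
 [ 0.4606 -0.2389  0.037 ]]
len 0.2004351230077976 yaw 0.337830480629401 mid [ 0.5465 -0.1819  0.03  ]
grip [[ 0.5728 -0.1718  0.0965]
 [ 0.5263 -0.1869  0.0965]
 [ 0.4863 -0.2026  0.0965]]
redrect ((393.1000061035156, 223.30001831054688), (39.21224594116211, 6.957012176513672), 71.56505584716797)
[[ 0.5688 -0.1641  0.0965]
 [ 0.5742 -0.1796  0.0965]
 [ 0.4877 -0.2095  0.0965]
 [ 0.4824 -0.1941  0.0965]] [ 0.5283 -0.1868  0.0965]
mouth [0.4997 0.2405 0.117 ]
[[0.4988 0.2803 0.117 ]
 [0.5005 0.2003 0.117 ]
 [0.5377 0.2415 0.117 ]
 [0.46   0.2394 0.117 ]]
hinge [0.5405 0.2399 0.119 ] [ 0.0408 -0.0005  0.002 ] yaw -0.01294140821453849
can [[0.4996 0.1326 0.196 ]]
bottle cap [[0.5223 0.3383 0.205 ]]
elbow [[0.3863 0.2565 0.02  ]]
roll [[ 0.3699 -0.2264  0.014 ]]
```

View pics/s1.png

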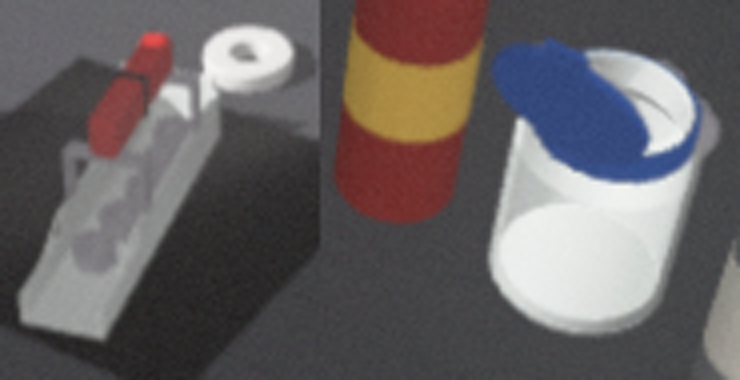

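The scene crop shows the jar empty with its lid leaning back; the tab is the bump at crop (545,42). The spout faces the camera. Next I'll triangulate the tab and work out the approach to the grip.

Add to h.py:
```python
def tri(u1,u2):
    o1,r1=ray("top",[u1]);o2,r2=ray("scene",[u2]);r1,r2=r1[0],r2[0]
    s=np.linalg.lstsq(np.c_[r1,-r2],o2-o1,rcond=None)[0]
    a,b=o1+s[0]*r1,o2+s[1]*r2; return (a+b)/2,np.linalg.norm(a-b)
np.set_printoptions(precision=4,suppress=True)
def need(p,yaw,tilt=0):
    """shift (rotvec, trans in the tool's axes) from the present TCP to p with tool x = -(scoop x), nose down by tilt"""
    s=robot.state();C=R.from_quat(s["tcp_rot"],scalar_first=True)
    G=R.from_euler("ZY",[yaw,tilt])*R.from_matrix(np.diag([-1.,1,-1]))
    print("tcp",s["ee_pos"],"rotvec tool",(C.inv()*G).as_rotvec(),"d tool now",C.inv().apply(np.array(p)-s["ee_pos"]),"d in goal axes",G.inv().apply(np.array(p)-s["ee_pos"]))
```

Run:
```python
from h import *
P,e=tri(B((527,16)),(431.25,215.5));print("tab",P,e)
P,e=tri(B((555,171)),(375+(608-320)/4,205+115/4));print("mouth?",P,e)
# grip by triangulating mark
P,e=tri(A((234,238)),(235+130/4,150+82/4));print("grip mark",P,e)
need([.5277,-.187,.13],.338)
need([.5277,-.187,.0655],.338)
```

```text
tab [0.584  0.2325 0.2022] 0.0073307018284621914
mouth? [0.5003 0.2422 0.1036] 0.003646487698423058
grip mark [ 0.5268 -0.1888  0.0874] 0.0013082409478712422
tcp [0.1596 0.5517 0.2044] rotvec tool [-0.0019 -0.0009 -0.6198] d tool now [-0.559  -0.607   0.0755] d in goal axes [-0.1023 -0.8189  0.0744]
tcp [0.1596 0.5517 0.2044] rotvec tool [-0.0019 -0.0009 -0.6198] d tool now [-0.559  -0.6069  0.14  ] d in goal axes [-0.1023 -0.8189  0.1389]
```

Request:
shift_gripper --moves '[{"rz": -0.155, "finger_gap": 0.06}, {"rz": -0.155, "finger_gap": 0.06}, {"rz": -0.155, "finger_gap": 0.06}, {"rz": -0.155, "finger_gap": 0.06}, {"tx": -0.0073, "ty": -0.0585, "finger_gap": 0.06}, {"tx": -0.0073, "ty": -0.0585, "finger_gap": 0.06}, {"tx": -0.0073, "ty": -0.0585, "finger_gap": 0.06}, {"tx": -0.0073, "ty": -0.0585, "finger_gap": 0.06}]' --grip_force 60

```text
t: 1.1
ee_pos: [0.2653, 0.3394, 0.2051]
tcp_rot: [-0.0, -0.169, 0.986, -0.0]
ft_force: [0.3, 0.4, -0.6]
opening: 0.0602
grasp_force: 0.0
```

Request:
shift_gripper --moves '[{"tx": -0.0073, "ty": -0.0585, "finger_gap": 0.06}, {"tx": -0.0073, "ty": -0.0585, "finger_gap": 0.06}, {"tx": -0.0073, "ty": -0.0585, "finger_gap": 0.06}, {"tx": -0.0073, "ty": -0.0585, "finger_gap": 0.06}, {"tx": -0.0073, "ty": -0.0585, "finger_gap": 0.06}, {"tx": -0.0073, "ty": -0.0585, "finger_gap": 0.06}, {"tx": -0.0073, "ty": -0.0585, "finger_gap": 0.06}, {"tx": -0.0073, "ty": -0.0585, "finger_gap": 0.06}]'

```text
t: 2.1
ee_pos: [0.4757, -0.0827, 0.2051]
tcp_rot: [-0.0, -0.168, 0.986, 0.0]
ft_force: [0.9, 0.7, 0.2]
opening: 0.0599
grasp_force: 0.0
```

```bash
python3 -c "
from h import *
need([.5277,-.187,.13],.338)"
```

```text
tcp [ 0.4757 -0.0827  0.2051] rotvec tool [ 0.0005 -0.0001 -0.0004] d tool now [-0.0145 -0.1157  0.0751] d in goal axes [-0.0144 -0.1156  0.0751]
```

Request:
shift_gripper --moves '[{"tx": -0.0072, "ty": -0.0578, "finger_gap": 0.06}, {"tx": -0.0072, "ty": -0.0578, "finger_gap": 0.06}, {"tz": 0.045, "finger_gap": 0.06}, {"tz": 0.045, "finger_gap": 0.06}, {"tz": 0.03, "finger_gap": 0.06}, {"tz": 0.01, "finger_gap": 0.06}, {"tz": 0.01, "finger_gap": 0.06}, {"finger_gap": 0.06}]'

```text
t: 3.1
ee_pos: [0.5277, -0.1852, 0.0658]
tcp_rot: [0.0, -0.168, 0.986, -0.0]
ft_force: [1.0, -0.2, 0.4]
opening: 0.0602
grasp_force: 0.0
```

Run:
```python
from h import *
need([.5277,-.187,.0655],.338)
im=robot.grab_frame("scene");im2=robot.grab_frame("top")
cv2.imwrite("pics/g1.png",np.hstack([cv2.resize(im[100:250,200:330],None,fx=3,fy=3),cv2.resize(im2[150:300,330:460],None,fx=3,fy=3)])[:,:,::-1])
```

```text
tcp [ 0.5277 -0.1852  0.0658] rotvec tool [-0.0004  0.0003  0.0004] d tool now [ 0.0006 -0.0017  0.0003] d in goal axes [ 0.0006 -0.0017  0.0003]
```

View pics/g1.png

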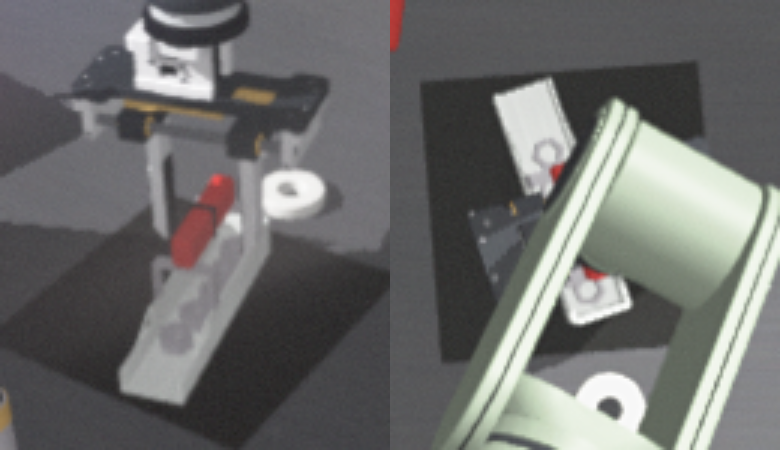

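Both fingers straddle the red bar, clear of the walls. Now to close and lift.

Request:
shift_gripper --moves '[{"ty": -0.0015, "finger_gap": 0.0}, {"finger_gap": 0}, {"finger_gap": 0}, {"finger_gap": 0}, {"finger_gap": 0}, {"tz": -0.005, "finger_gap": 0}, {"tz": -0.01, "finger_gap": 0}, {"tz": -0.015, "finger_gap": 0}]' --grip_force 60

```text
t: 4.2
ee_pos: [0.527, -0.186, 0.0953]
tcp_rot: [-0.001, -0.168, 0.986, 0.001]
ft_force: [0.0, 0.7, -4.3]
opening: 0.0176
grasp_force: 60.0
```

Request:
shift_gripper --moves '[{"ry": -0.02, "tz": -0.02, "finger_gap": 0}, {"ry": -0.03, "tz": -0.03, "finger_gap": 0}, {"ry": -0.03, "tz": -0.04, "finger_gap": 0}, {"ry": -0.02, "tz": -0.04, "finger_gap": 0}, {"tz": -0.04, "finger_gap": 0}, {"tz": -0.03, "finger_gap": 0}, {"tz": -0.01, "finger_gap": 0}, {"finger_gap": 0}]'

```text
t: 5.2
ee_pos: [0.5148, -0.1912, 0.3056]
tcp_rot: [0.05, -0.168, 0.984, 0.008]
ft_force: [-0.3, 0.5, -5.8]
opening: 0.0177
grasp_force: 60.0
```

```bash
python3 -c "
from h import *
y=-.09; g=[.4785,.2415]-.12*np.array([np.cos(y),np.sin(y)])
need([g[0],g[1],.31],y,-.1)
need([g[0],g[1],.31],.338,-.1)"
```

```text
tcp [ 0.5148 -0.1912  0.3056] rotvec tool [0.0418 0.0013 0.4261] d tool now [-0.0006  0.4701 -0.0049] d in goal axes [ 0.1937  0.4277 -0.0238]
tcp [ 0.5148 -0.1912  0.3056] rotvec tool [-0.0012  0.001   0.0003] d tool now [-0.0006  0.4701 -0.0049] d in goal axes [-0.0005  0.4701 -0.0043]
```

Request:
shift_gripper --moves '[{"ty": 0.01, "finger_gap": 0}, {"ty": 0.025, "finger_gap": 0}, {"ty": 0.04, "finger_gap": 0}, {"ty": 0.05, "finger_gap": 0}, {"ty": 0.055, "finger_gap": 0}, {"ty": 0.055, "finger_gap": 0}, {"ty": 0.055, "finger_gap": 0}, {"ty": 0.05, "finger_gap": 0}]'

```text
t: 6.2
ee_pos: [0.3993, 0.1324, 0.3039]
tcp_rot: [0.049, -0.169, 0.984, 0.009]
ft_force: [0.7, -0.3, -4.4]
opening: 0.0176
grasp_force: 60.0
```

Request:
shift_gripper --moves '[{"ty": 0.045, "finger_gap": 0}, {"ty": 0.035, "finger_gap": 0}, {"ty": 0.025, "finger_gap": 0}, {"ty": 0.015, "finger_gap": 0}, {"rx": 0.0045, "rz": 0.046, "ty": 0.01, "finger_gap": 0}, {"rx": 0.009, "rz": 0.09, "finger_gap": 0}, {"rx": 0.011, "rz": 0.11, "finger_gap": 0}, {"rx": 0.01, "rz": 0.1, "finger_gap": 0}]'

```text
t: 7.2
ee_pos: [0.3565, 0.2528, 0.3037]
tcp_rot: [0.049, 0.006, 0.999, -0.0]
ft_force: [0.2, -0.3, -5.4]
opening: 0.0176
grasp_force: 60.0
```

Request:
shift_gripper --moves '[{"rx": 0.006, "rz": 0.055, "finger_gap": 0}, {"rx": 0.0025, "rz": 0.025, "finger_gap": 0}, {"finger_gap": 0}]'

```text
t: 7.58
ee_pos: [0.3579, 0.2525, 0.3043]
tcp_rot: [0.049, 0.044, 0.998, -0.002]
ft_force: [-0.0, -0.4, -5.2]
opening: 0.0178
grasp_force: 60.0
```

Run:
```python
from h import *
y=-.09; g=[.4785,.2415]-.12*np.array([np.cos(y),np.sin(y)])
need([g[0],g[1],.31],y,-.1)
im=robot.grab_frame("scene");im2=robot.grab_frame("top")
cv2.imwrite("pics/g2.png",np.hstack([cv2.resize(im[100:300,330:530],None,fx=2,fy=2),cv2.resize(im2[150:350,130:330],None,fx=2,fy=2)])[:,:,::-1])
```

```text
tcp [0.3579 0.2525 0.3043] rotvec tool [-0.0002 -0.0012  0.0015] d tool now [-0.0017 -0.0001 -0.0055] d in goal axes [-0.0017 -0.0001 -0.0055]
```

View pics/g2.png

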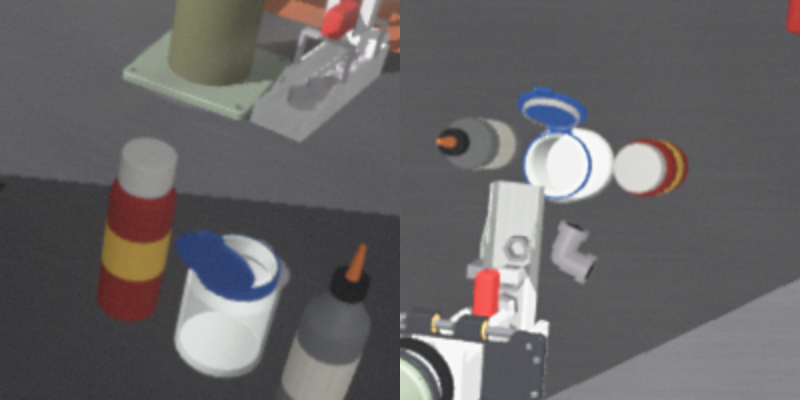

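The scoop is level-ish over the elbow and the nuts are still inside. The lip's top corners are at top-crop (490,182) and (544,184). I'll check where the lip sits relative to the TCP and plan the pour poses.

Add to h.py:
```python
LIP=np.array([-.120,0,.060]) # lip in tool axes (scoop x=-tool x)
def lipnow():
    s=robot.state();return s["ee_pos"]+R.from_quat(s["tcp_rot"],scalar_first=True).apply(LIP)
def liptarget(l,yaw,tilt):
    G=R.from_euler("ZY",[yaw,tilt])*R.from_matrix(np.diag([-1.,1,-1])); return np.array(l)-G.apply(LIP)
```

Run:
```python
from h import *
C=lambda p:np.array([130-200,150])+(np.array(p)+.5)/2-.5
print(lipnow(), plane("top",C([(490,182),(544,184)]),.276))
y=-.09
for t in(-.1,0,.1,.2,.3,.5,.7,.8):
    p=liptarget([.4785,.2425,.133],y,t);print(t,p); 
need(liptarget([.4785,.2425,.133],y,0),y,0)
# pivoting step about the lip: constant tool-frame screw; for rot d about tool y
for d in(.05,.1): 
    r=R.from_rotvec([0,d,0]).as_matrix(); print(d,"post",r.T@LIP-LIP,"pre",LIP-r@LIP)
```

```text
[0.4832 0.2412 0.2568] [[0.4837 0.2656 0.276 ]
 [0.483  0.2118 0.276 ]]
-0.1 [0.3536 0.2538 0.1807]
0 [0.359  0.2533 0.193 ]
0.1 [0.3655 0.2527 0.2047]
0.2 [0.3732 0.252  0.2156]
0.3 [0.382  0.2512 0.2258]
0.5 [0.4023 0.2494 0.2432]
0.7 [0.4256 0.2473 0.2562]
0.8 [0.4381 0.2461 0.2609]
tcp [0.3584 0.2524 0.3046] rotvec tool [-0.0002  0.0994  0.001 ] d tool now [0.0106 0.001  0.1111] d in goal axes [-0.0005  0.0009  0.1116]
0.05 post [-0.0028  0.     -0.0061] pre [-0.0031  0.     -0.0059]
0.1 post [-0.0054  0.     -0.0123] pre [-0.0066  0.     -0.0117]
```

Request:
shift_gripper --moves '[{"ry": 0.03, "finger_gap": 0}, {"ry": 0.04, "finger_gap": 0}, {"ry": 0.03, "ty": 0.001, "tz": 0.015, "finger_gap": 0}, {"tz": 0.03, "finger_gap": 0}, {"tz": 0.034, "finger_gap": 0}, {"tz": 0.022, "finger_gap": 0}, {"tz": 0.01, "finger_gap": 0}, {"finger_gap": 0}]'

```text
t: 8.68
ee_pos: [0.3592, 0.2529, 0.1929]
tcp_rot: [-0.001, 0.045, 0.999, -0.001]
ft_force: [0.6, -0.3, -5.1]
opening: 0.0176
grasp_force: 60.0
```

Run:
```python
from h import *
print(lipnow()); need(liptarget([.4785,.2425,.133],-.09,0.1),-.09,.1)
```

```text
[0.4785 0.242  0.1327]
tcp [0.3592 0.2529 0.1929] rotvec tool [-0.0012  0.0979 -0.0004] d tool now [-0.0064  0.0004 -0.0117] d in goal axes [-0.0052  0.0004 -0.0123]
```

Request:
shift_gripper --moves '[{"ry": 0.03, "tx": -0.0018, "tz": -0.0036, "finger_gap": 0}, {"ry": 0.04, "tx": -0.0024, "tz": -0.0048, "finger_gap": 0}, {"ry": 0.04, "tx": -0.0024, "tz": -0.0048, "finger_gap": 0}, {"ry": 0.04, "tx": -0.0024, "tz": -0.0048, "finger_gap": 0}, {"ry": 0.04, "tx": -0.0024, "tz": -0.0048, "finger_gap": 0}, {"ry": 0.04, "tx": -0.0024, "tz": -0.0048, "finger_gap": 0}, {"ry": 0.03, "tx": -0.0018, "tz": -0.0036, "finger_gap": 0}, {"ry": 0.02, "tx": -0.0012, "tz": -0.0024, "finger_gap": 0}]'

```text
t: 9.68
ee_pos: [0.3814, 0.2514, 0.2259]
tcp_rot: [-0.139, 0.045, 0.989, 0.007]
ft_force: [0.4, -0.3, -5.1]
opening: 0.0175
grasp_force: 60.0
```

Run:
```python
from h import *
print(lipnow()); need(liptarget([.4785,.2425,.133],-.09,0.28),-.09,.28)
```

```text
[0.4798 0.2426 0.1352]
tcp [0.3814 0.2514 0.2259] rotvec tool [ 0.0006  0.0009 -0.0002] d tool now [ 0.0006 -0.0002  0.0023] d in goal axes [ 0.0006 -0.0002  0.0023]
```

Request:
shift_gripper --moves '[{"ry": 0.02, "tx": -0.001, "tz": -0.002, "finger_gap": 0}, {"ry": 0.02, "tx": -0.0011, "tz": -0.0022, "finger_gap": 0}, {"ry": 0.02, "tx": -0.0011, "tz": -0.0022, "finger_gap": 0}, {"ry": 0.02, "tx": -0.0011, "tz": -0.0024, "finger_gap": 0}, {"ry": 0.02, "tx": -0.0011, "tz": -0.0024, "finger_gap": 0}, {"ry": 0.02, "tx": -0.0011, "tz": -0.0024, "finger_gap": 0}, {"ry": 0.02, "tx": -0.0011, "tz": -0.0024, "finger_gap": 0}, {"ry": 0.02, "tx": -0.0011, "tz": -0.0024, "finger_gap": 0}]'

```text
t: 10.68
ee_pos: [0.3947, 0.25, 0.2394]
tcp_rot: [-0.219, 0.044, 0.975, 0.01]
ft_force: [-0.2, -0.1, -4.6]
opening: 0.0177
grasp_force: 60.0
```

Request:
shift_gripper --moves '[{"ry": 0.02, "tx": -0.001, "tz": -0.0024, "finger_gap": 0}, {"ry": 0.02, "tx": -0.0011, "tz": -0.0024, "finger_gap": 0}, {"ry": 0.02, "tx": -0.0011, "tz": -0.0024, "finger_gap": 0}, {"ry": 0.02, "tx": -0.0011, "tz": -0.0024, "finger_gap": 0}, {"ry": 0.02, "tx": -0.0011, "tz": -0.0024, "finger_gap": 0}, {"ry": 0.02, "tx": -0.0011, "tz": -0.0024, "finger_gap": 0}, {"finger_gap": 0}, {"finger_gap": 0}]'

```text
t: 11.68
ee_pos: [0.4069, 0.2489, 0.2489]
tcp_rot: [-0.276, 0.043, 0.96, 0.012]
ft_force: [-0.3, 0.1, -3.1]
opening: 0.018
grasp_force: 60.0
```

Run:
```python
from h import *
print(lipnow()); need(liptarget([.4785,.2425,.133],-.09,0.56),-.09,.56)
im=robot.grab_frame("scene");im2=robot.grab_frame("top")
cv2.imwrite("pics/g3.png",np.hstack([cv2.resize(im[100:300,330:530],None,fx=2,fy=2),cv2.resize(im2[150:350,130:330],None,fx=2,fy=2)])[:,:,::-1])
```

```text
[0.4764 0.2426 0.1343]
tcp [0.4069 0.2489 0.2489] rotvec tool [-0.0003 -0.0003 -0.0001] d tool now [-0.0025  0.      0.    ] d in goal axes [-0.0025  0.      0.    ]
```

View pics/g3.png

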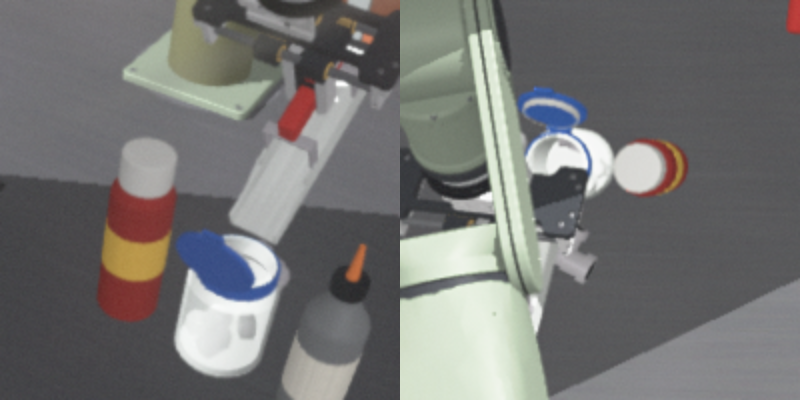

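The scene view shows the channel looking clear and nuts visible in the jar at about (245,323), and the measured load fell by about 2 N. I'll tip to just over 40° to be sure.

Request:
shift_gripper --moves '[{"ry": 0.04, "tx": -0.0026, "tz": -0.0048, "finger_gap": 0}, {"ry": 0.04, "tx": -0.0026, "tz": -0.0048, "finger_gap": 0}, {"ry": 0.04, "tx": -0.0026, "tz": -0.0048, "finger_gap": 0}, {"ry": 0.04, "tx": -0.0026, "tz": -0.0048, "finger_gap": 0}, {"finger_gap": 0}, {"finger_gap": 0}, {"finger_gap": 0}]'

```text
t: 12.65
ee_pos: [0.4262, 0.2473, 0.2589]
tcp_rot: [-0.352, 0.042, 0.935, 0.016]
ft_force: [0.2, 0.2, -3.2]
opening: 0.0175
grasp_force: 60.0
```

Run:
```python
from h import *
print(lipnow(),robot.state()["ft_force"])
im=robot.grab_frame("scene")
cv2.imwrite("pics/g4.png",cv2.resize(im[140:290,400:560],None,fx=4,fy=4,interpolation=cv2.INTER_CUBIC)[:,:,::-1])
```

```text
[0.4768 0.2428 0.1347] [ 0.1607  0.2086 -3.2286]
```

View pics/g4.png

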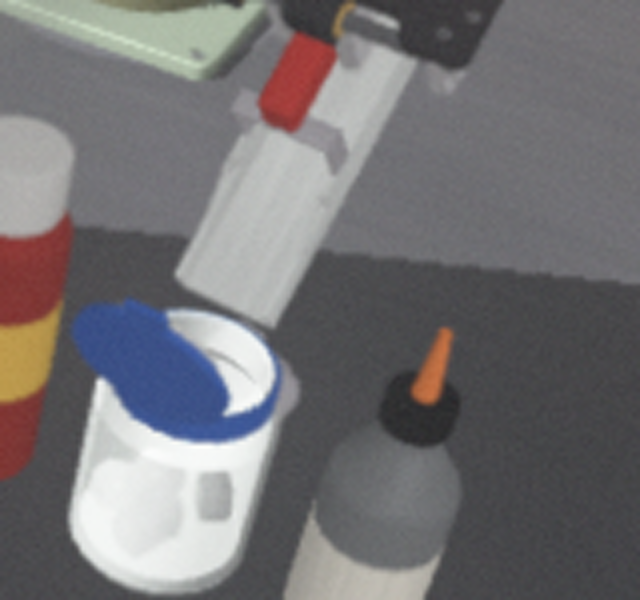

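Request:
shift_gripper --moves '[{"ry": -0.06, "tx": 0.0036, "tz": 0.0072, "finger_gap": 0}, {"ry": -0.12, "tx": 0.0075, "tz": 0.0144, "finger_gap": 0}, {"ry": -0.12, "tx": 0.0075, "tz": 0.0144, "finger_gap": 0}, {"ry": -0.12, "tx": 0.0075, "tz": 0.0142, "finger_gap": 0}, {"ry": -0.12, "tx": 0.0075, "tz": 0.014, "finger_gap": 0}, {"ry": -0.12, "tx": 0.0075, "tz": 0.0135, "finger_gap": 0}, {"ry": -0.06, "tx": 0.0036, "tz": 0.004, "finger_gap": 0}, {"tz": -0.02, "finger_gap": 0}]'

```text
t: 13.7
ee_pos: [0.3484, 0.2529, 0.2215]
tcp_rot: [-0.003, 0.044, 0.999, -0.001]
ft_force: [0.2, 0.6, -4.1]
opening: 0.0179
grasp_force: 60.0
```

Request:
shift_gripper --moves '[{"tz": -0.05, "finger_gap": 0}, {"tz": -0.04, "finger_gap": 0}, {"tz": -0.02, "finger_gap": 0}, {"finger_gap": 0}]'

```text
t: 14.2
ee_pos: [0.3531, 0.2541, 0.3354]
tcp_rot: [0.001, 0.045, 0.999, 0.001]
ft_force: [-0.3, -0.3, -4.4]
opening: 0.0178
grasp_force: 60.0
```

Run:
```python
from h import *
print(lipnow()); y=.09; c=np.array([.5381,-.1932])-.02*np.array([np.cos(y),np.sin(y)]); need([*c,.31],y,0)
im2=robot.grab_frame("top")
cv2.imwrite("pics/g5.png",cv2.resize(im2[150:310,130:330],None,fx=4,fy=3.75,interpolation=cv2.INTER_CUBIC)[:,:,::-1])
```

```text
[0.4728 0.2435 0.2756]
tcp [0.3531 0.2541 0.3354] rotvec tool [ 0.0015  0.0025 -0.1796] d tool now [-0.2045 -0.4326  0.0251] d in goal axes [-0.124  -0.4621  0.0254]
```

View pics/g5.png

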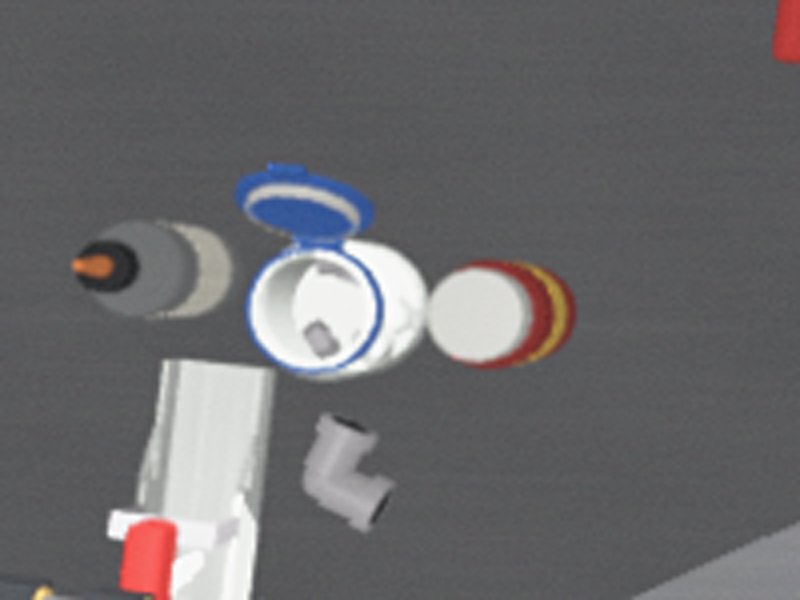

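Request:
shift_gripper --moves '[{"rz": -0.09, "finger_gap": 0}, {"rz": -0.09, "finger_gap": 0}, {"tx": -0.0078, "ty": -0.0289, "tz": 0.0016, "finger_gap": 0}, {"tx": -0.0142, "ty": -0.053, "tz": 0.0029, "finger_gap": 0}, {"tx": -0.0142, "ty": -0.053, "tz": 0.0029, "finger_gap": 0}, {"tx": -0.0142, "ty": -0.053, "tz": 0.0029, "finger_gap": 0}, {"tx": -0.0142, "ty": -0.053, "tz": 0.0029, "finger_gap": 0}, {"tx": -0.0142, "ty": -0.053, "tz": 0.0029, "finger_gap": 0}]'

```text
t: 15.25
ee_pos: [0.4569, -0.033, 0.3151]
tcp_rot: [-0.002, -0.045, 0.999, 0.001]
ft_force: [0.0, 0.9, -2.7]
opening: 0.0175
grasp_force: 60.0
```

Request:
shift_gripper --moves '[{"tx": -0.0142, "ty": -0.053, "tz": 0.0029, "finger_gap": 0}, {"tx": -0.0142, "ty": -0.053, "tz": 0.0029, "finger_gap": 0}, {"tx": -0.0104, "ty": -0.0386, "tz": 0.002, "finger_gap": 0}, {"tx": -0.0062, "ty": -0.0231, "tz": 0.0013, "finger_gap": 0}, {"finger_gap": 0}, {"finger_gap": 0}]'

```text
t: 16.0
ee_pos: [0.5175, -0.1934, 0.3078]
tcp_rot: [-0.001, -0.046, 0.999, 0.001]
ft_force: [0.4, -0.3, -3.5]
opening: 0.0174
grasp_force: 60.0
```

Run:
```python
from h import *
y=.09; c=np.array([.5381,-.1932])-.02*np.array([np.cos(y),np.sin(y)]); need([*c,.0665],y,0)
print([robot.state()["ft_force"]])
```

```text
tcp [ 0.5175 -0.1934  0.3078] rotvec tool [ 0.0015 -0.0013  0.0011] d tool now [-0.0008 -0.0021  0.2413] d in goal axes [-0.0005 -0.0017  0.2413]
[array([ 0.4097, -0.2674, -3.4575])]
```

Request:
shift_gripper --moves '[{"ty": -0.002, "tz": 0.03, "finger_gap": 0}, {"tz": 0.055, "finger_gap": 0}, {"tz": 0.055, "finger_gap": 0}, {"tz": 0.05, "finger_gap": 0}, {"tz": 0.03, "finger_gap": 0}, {"tz": 0.013, "finger_gap": 0}, {"tz": 0.005, "finger_gap": 0}, {"tz": 0.0015, "finger_gap": 0}]'

```text
t: 17.0
ee_pos: [0.5194, -0.1972, 0.0703]
tcp_rot: [0.001, -0.045, 0.999, -0.001]
ft_force: [0.6, -0.9, -3.6]
opening: 0.0174
grasp_force: 60.0
```

Request:
shift_gripper --moves '[{"tz": 0.0012, "finger_gap": 0}, {"tz": 0.001, "finger_gap": 0}, {"finger_gap": 0}]'

```text
t: 17.38
ee_pos: [0.5184, -0.1971, 0.067]
tcp_rot: [0.0, -0.045, 0.999, -0.0]
ft_force: [-0.2, 1.3, -3.7]
opening: 0.0174
grasp_force: 60.0
```

Request:
shift_gripper --moves '[{"tz": 0.001, "finger_gap": 0}, {"tz": 0.0008, "finger_gap": 0}, {"finger_gap": 0}, {"finger_gap": 0.03}, {"finger_gap": 0.05}, {"finger_gap": 0.05}, {"finger_gap": 0.05}, {"tz": -0.01, "finger_gap": 0.05}]'

```text
t: 18.38
ee_pos: [0.5174, -0.1964, 0.0743]
tcp_rot: [-0.001, -0.045, 0.999, 0.0]
ft_force: [-0.0, 0.8, -0.2]
opening: 0.0499
grasp_force: 0.0
```

Request:
shift_gripper --moves '[{"tz": -0.04, "finger_gap": 0.05}, {"tz": -0.06, "finger_gap": 0.05}, {"tz": -0.06, "finger_gap": 0.05}, {"tz": -0.05, "finger_gap": 0.05}, {"ty": 0.05, "finger_gap": 0}, {"ty": 0.06, "finger_gap": 0}, {"ty": 0.06, "finger_gap": 0}, {"finger_gap": 0}]'

```text
t: 19.38
ee_pos: [0.5024, -0.024, 0.2859]
tcp_rot: [0.001, -0.048, 0.999, 0.0]
ft_force: [0.5, -0.5, -0.8]
opening: 0.0136
grasp_force: 0.0
```

Run:
```python
from h import *
im=robot.grab_frame("top");im2=robot.grab_frame("scene");print(robot.state()["ee_pos"])
cv2.imwrite("pics/g6.png",np.hstack([cv2.resize(im[150:280,330:450],None,fx=3,fy=3),cv2.resize(im2[150:280,180:320],None,fx=3,fy=3)])[:,:,::-1])
```

```text
[ 0.503  -0.0274  0.2856]
```

View pics/g6.png

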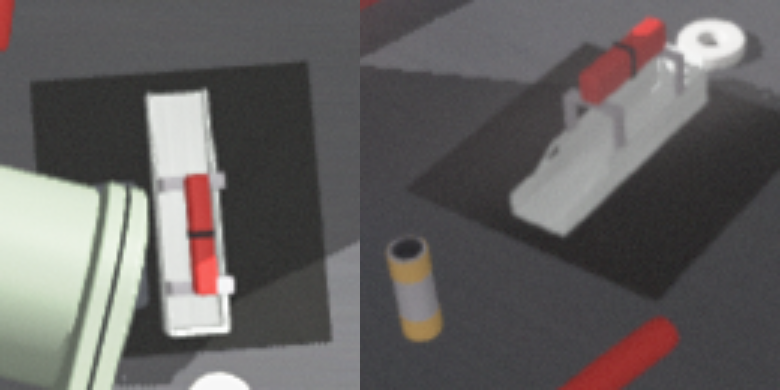

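The scoop is empty and flat on the middle of the mat. Next is the lid: go behind it with the fingers closed.

Run:
```python
from h import *
need([.645,.229,.286],-.09)
```

```text
tcp [ 0.503  -0.0274  0.2856] rotvec tool [-0.0013  0.0011  0.1816] d tool now [-0.1648  0.2423 -0.0006] d in goal axes [-0.1183  0.2681 -0.0004]
```

Request:
shift_gripper --moves '[{"rz": 0.09, "finger_gap": 0}, {"rz": 0.09, "finger_gap": 0}, {"finger_gap": 0}]'

```text
t: 19.85
ee_pos: [0.5031, -0.0292, 0.2849]
tcp_rot: [-0.0, 0.046, 0.999, -0.0]
ft_force: [0.1, -0.3, 0.6]
opening: 0.0006
grasp_force: 0.0
```

```bash
python3 -c "
from h import *
need([.645,.229,.286],-.09)"
```

```text
tcp [ 0.5031 -0.0292  0.2849] rotvec tool [-0.0007 -0.0001 -0.0015] d tool now [-0.1177  0.2701 -0.0013] d in goal axes [-0.1181  0.2699 -0.0011]
```

Request:
shift_gripper --moves '[{"tx": -0.0236, "ty": 0.054, "finger_gap": 0}, {"tx": -0.0236, "ty": 0.054, "finger_gap": 0}, {"tx": -0.0236, "ty": 0.054, "finger_gap": 0}, {"tx": -0.0236, "ty": 0.054, "finger_gap": 0}, {"tx": -0.0236, "ty": 0.054, "finger_gap": 0}, {"tz": 0.05, "finger_gap": 0}, {"tz": 0.05, "finger_gap": 0}, {"tz": 0.015, "finger_gap": 0}]'

```text
t: 20.85
ee_pos: [0.6424, 0.2292, 0.1647]
tcp_rot: [-0.004, 0.045, 0.999, -0.001]
ft_force: [-0.2, -0.5, -0.4]
opening: 0.0004
grasp_force: 0.0
```

Request:
shift_gripper --moves '[{"tx": 0.02, "finger_gap": 0}, {"tx": 0.02, "finger_gap": 0}, {"tx": 0.02, "finger_gap": 0}, {"tx": 0.02, "finger_gap": 0}, {"finger_gap": 0}]'

```text
t: 21.48
ee_pos: [0.5657, 0.2378, 0.1718]
tcp_rot: [0.001, 0.045, 0.999, 0.0]
ft_force: [0.4, -0.0, -0.3]
opening: 0.0007
grasp_force: 0.0
```

Request:
shift_gripper --moves '[{"tx": 0.02, "finger_gap": 0}, {"tx": 0.02, "finger_gap": 0}, {"tx": 0.015, "finger_gap": 0}, {"tx": 0.01, "tz": 0.01, "finger_gap": 0}, {"tx": 0.008, "tz": 0.01, "finger_gap": 0}, {"tx": 0.005, "tz": 0.01, "finger_gap": 0}, {"finger_gap": 0}]'

```text
t: 22.35
ee_pos: [0.486, 0.2446, 0.138]
tcp_rot: [-0.002, 0.045, 0.999, -0.001]
ft_force: [-0.0, -0.4, 0.1]
opening: 0.0005
grasp_force: 0.0
```

Run:
```python
from h import *
im=robot.grab_frame("top");im2=robot.grab_frame("scene")
cv2.imwrite("pics/g7.png",np.hstack([cv2.resize(im[150:300,130:280],None,fx=2.6,fy=2.6),cv2.resize(im2[150:300,380:530],None,fx=2.6,fy=2.6)])[:,:,::-1])
```

```text
(no output)
```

View pics/g7.png

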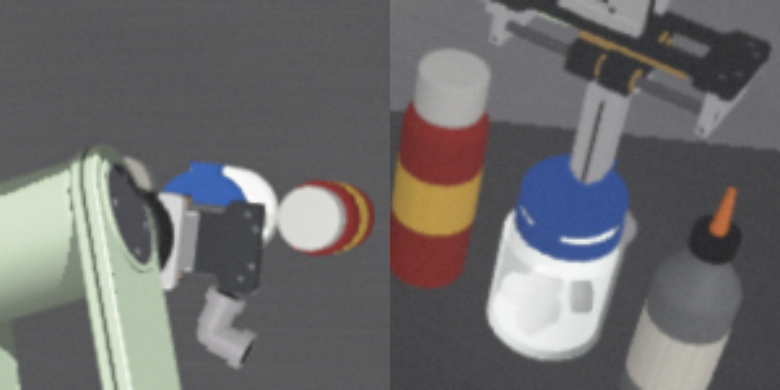

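The lid has swung over and lies nearly closed under the fingertip. Pressing it down slowly at the front edge.

Request:
shift_gripper --moves '[{"tx": 0.008, "tz": 0.005, "finger_gap": 0}, {"tz": 0.004, "finger_gap": 0}, {"tz": 0.002, "finger_gap": 0}, {"tz": 0.001, "finger_gap": 0}, {"finger_gap": 0}]'

```text
t: 23.08
ee_pos: [0.4794, 0.2456, 0.1277]
tcp_rot: [-0.0, 0.045, 0.999, -0.0]
ft_force: [0.8, 0.6, 0.2]
opening: 0.0008
grasp_force: 0.0
```

Request:
shift_gripper --moves '[{"tz": 0.0015, "finger_gap": 0}, {"finger_gap": 0}]'

```text
t: 23.32
ee_pos: [0.4793, 0.2456, 0.1262]
tcp_rot: [-0.0, 0.045, 0.999, -0.0]
ft_force: [-0.7, -0.7, 0.0]
opening: 0.0006
grasp_force: 0.0
```

Request:
shift_gripper --moves '[{"tz": 0.001, "finger_gap": 0}, {"finger_gap": 0}]'

```text
t: 23.58
ee_pos: [0.4795, 0.2457, 0.1257]
tcp_rot: [0.0, 0.045, 0.999, -0.0]
ft_force: [-0.9, -0.3, 2.6]
opening: 0.0007
grasp_force: 1.4
```

Request:
shift_gripper --moves '[{"tz": 0.001, "finger_gap": 0}, {"finger_gap": 0}]'

```text
t: 23.82
ee_pos: [0.4795, 0.2458, 0.1255]
tcp_rot: [0.0, 0.045, 0.999, -0.0]
ft_force: [-2.7, -0.8, 7.8]
opening: 0.0002
grasp_force: 3.7
```

Request:
shift_gripper --moves '[{"tz": 0.0005, "finger_gap": 0}, {"finger_gap": 0}]'

```text
t: 24.08
ee_pos: [0.4795, 0.2458, 0.1253]
tcp_rot: [0.0, 0.045, 0.999, -0.0]
ft_force: [-4.3, -1.0, 8.6]
opening: 0.0006
grasp_force: 4.6
```

A firm stop at z 0.125 means the lid is closed. Backing off straight up and checking once more.

Request:
shift_gripper --moves '[{"tz": -0.003, "finger_gap": 0}, {"tz": -0.02, "finger_gap": 0}, {"tz": -0.05, "finger_gap": 0}, {"tz": -0.06, "finger_gap": 0}, {"tz": -0.03, "finger_gap": 0}, {"tx": 0.06, "finger_gap": 0}, {"tx": 0.05, "finger_gap": 0}, {"finger_gap": 0}]'

```text
t: 25.08
ee_pos: [0.3672, 0.2558, 0.2864]
tcp_rot: [-0.0, 0.044, 0.999, -0.0]
ft_force: [0.8, 0.3, 0.0]
opening: 0.0008
grasp_force: 0.0
```

Run:
```python
from h import *
im=robot.grab_frame("top");im2=robot.grab_frame("scene")
cv2.imwrite("pics/g8.png",np.vstack([cv2.resize(im[100:310,130:460],(500,318)),cv2.resize(im2[140:310,180:530],(500,243))])[:,:,::-1])
```

```text
(no output)
```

View pics/g8.png

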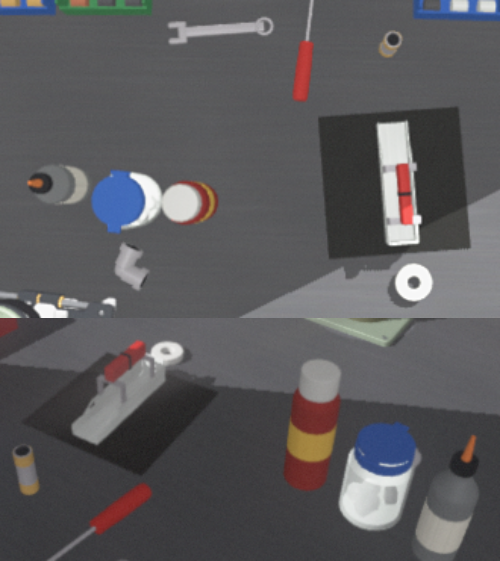

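The lid is flat on the jar at top-crop (120,200). The scoop lies empty on the mat at about (398,183), and everything else stands where it was. Handing in.

```bash
python3 -c "
from rig import robot
print(robot.job_done())"
```

```text
the job is handed in; nothing more can be done
None
```

I poured the nuts into the jar, set the empty scoop back flat on the middle of the mat and pressed the lid fully closed, then handed the job in at about 25 s. In the last pictures the other things stood where they were; I took it that all five nuts were in from the empty scoop and the drop in load, not from a count.

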